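# Nest the aluminium tins in the key tray and cap them

## Task

Put the set of open aluminium tins away in the larger, empty compartment of the black key tray: first stand the wide, short tin upright about the middle of that compartment, then stand the middle tin inside it, then the tall narrow tin inside the middle one, each right down on the floor of the one before. Last, put the wooden-knobbed lid on the narrow tin so that it sits fully home, and leave the padlock, peg, shoe horn and matchbox lying where they are.

Things in the scene. Friction and masses are not known exactly. Their poses are not given: they have to be found in the camera images.
- wide_tin: The widest and shortest tin: open round aluminium tin, 34 mm high, upright. Rim 70 mm across outside, straight over the top 16 mm (grip there), tapering below to 60 mm at the foot. Wall 2.5, flat floor 3 mm thick. About 60 g. Origin: centre of the underside, z up. It goes in the tray first.
- middle_tin: The middle-sized tin: open round aluminium tin, 50 mm high, upright. Rim 58 mm across outside, straight over the top 16 mm (grip there), tapering below to 47 mm at the foot. Wall 2.5, flat floor 3 mm thick. About 60 g. Origin: centre of the underside, z up. On the floor of the wide tin it rises 19 mm above that tin's rim, with about 4 mm play all round.
- narrow_tin: The narrowest and tallest tin: open round aluminium tin, 68 mm high, upright. Rim 46 mm across outside, straight over the top 16 mm (grip there), tapering below to 34 mm at the foot. Wall 2.5, flat floor 3 mm thick. About 60 g. Origin: centre of the underside, z up. On the floor of the middle tin it rises 21 mm above that tin's rim, with about 4 mm play all round. Mouth 41 mm inside.
- lid: Lid of the narrow tin: aluminium disc 50 mm across, 4 mm thick, over a tapered plug 7 mm deep (28 mm across below, 36 above), with an upright dark wooden knob 18 mm across, 20 mm high. 31 mm high in all, about 40 g, lying plug down. Origin: centre of the plug's underside, z up. Home, the disc rests on the tin's rim, its origin 61 mm above the tin's underside.
- bay (a point): Centre of the floor of the larger, empty compartment of the black plastic key tray, 3 mm above the table. The tray is fixed, 200 mm (x, its long axis) by 140 mm (y), walls 4 mm thick, 16 mm high. The larger compartment is 130 by 132 mm inside; the smaller one, with keys in it, lies beyond a divider on the +x side. z up.
- padlock: Steel padlock lying flat, body 34 by 40 by 16 mm with its shackle reaching out to +x, 70 mm long in all. Origin under the centre of its body. Bystander, to be left alone.
- peg: Green plastic clothes peg with a spring, lying on its side, 72 mm along its x, about 14 mm wide, 12 mm high. Origin under its centre. Bystander, to be left alone.
- shoe_horn: Wooden shoe horn lying flat, 175 mm along its x, up to 44 mm wide, about 10 mm high. Origin on the table under it, 90 mm from the handle end. Bystander, to be left alone.
- matchbox: Matchbox lying flat, 52 (x) by 36 by 14 mm. Origin under its centre. Bystander, to be left alone.
- hinged_tin: Closed round aluminium tin with a hinged lid, 104 mm across and 34 mm high, fixed to the table. Origin under its centre. Bystander; no part of the set.
Mind the look-alikes: they are no part of the job. What is shaped like the lid but purple is not meant.

How it is judged:
On the way, in this order (a step that is already met when the one before it is completed fails the run):
1. the wide tin stands in the larger compartment of the tray, let go (horizontal distance between wide_tin and bay below 0.025 m and z of wide_tin in the frame of bay between -0.002 and 0.0025 m and angle between wide_tin's own z axis and vertical below 0.1 rad and contact force between the fingers and wide_tin below 0.1 N and linear speed of wide_tin below 0.03 m/s), for 0.2 s.
2. the middle tin stands inside the wide tin, let go (horizontal distance between wide_tin and bay below 0.025 m and z of wide_tin in the frame of bay between -0.002 and 0.0025 m and angle between each of wide_tin, middle_tin's own z axis and vertical below 0.1 rad and horizontal distance between middle_tin and wide_tin below 0.01 m and z of middle_tin in the frame of wide_tin between 0.001 and 0.0055 m and contact force between the fingers and middle_tin below 0.1 N and linear speed of middle_tin below 0.03 m/s), for 0.2 s.
3. the narrow tin stands inside the middle tin, let go (horizontal distance between wide_tin and bay below 0.025 m and z of wide_tin in the frame of bay between -0.002 and 0.0025 m and angle between each of wide_tin, middle_tin, narrow_tin's own z axis and vertical below 0.1 rad and horizontal distance between middle_tin and wide_tin below 0.01 m and z of middle_tin in the frame of wide_tin between 0.001 and 0.0055 m and horizontal distance between narrow_tin and middle_tin below 0.01 m and z of narrow_tin in the frame of middle_tin between 0.001 and 0.0055 m and contact force between the fingers and narrow_tin below 0.1 N and linear speed of narrow_tin below 0.03 m/s), for 0.2 s.
4. the lid is home on the narrow tin, let go (horizontal distance between wide_tin and bay below 0.025 m and z of wide_tin in the frame of bay between -0.002 and 0.0025 m and angle between each of wide_tin, middle_tin, narrow_tin, lid's own z axis and vertical below 0.1 rad and horizontal distance between middle_tin and wide_tin below 0.01 m and z of middle_tin in the frame of wide_tin between 0.001 and 0.0055 m and horizontal distance between narrow_tin and middle_tin below 0.01 m and z of narrow_tin in the frame of middle_tin between 0.001 and 0.0055 m and horizontal distance between lid and narrow_tin below 0.008 m and z of lid in the frame of narrow_tin between 0.0585 and 0.0635 m and contact force between the fingers and lid below 0.1 N and linear speed of lid below 0.03 m/s), for 0.2 s.
At the end, for the whole second after the job is handed in: Wide tin on the floor of the larger compartment within 25 mm of its centre; middle tin on its floor, narrow tin on the middle one's floor (axes within 10 mm, underside 1-5.5 mm above the outer one's); lid seated (58.5-63.5 mm, within 8 mm); all within 0.1 rad of upright, released, at rest (all of step 4 and contact force between the fingers and wide_tin below 0.1 N and linear speed of each of wide_tin, middle_tin, narrow_tin below 0.03 m/s and contact force between the fingers and middle_tin below 0.1 N and contact force between the fingers and narrow_tin below 0.1 N); the robot touches nothing.
It fails at once if the padlock is shifted by more than 30 mm (distance of padlock from where it was at the start of the episode above 0.03 m).
It fails at once if the peg is shifted by more than 30 mm (distance of peg from where it was at the start of the episode above 0.03 m).
It fails at once if the shoe horn is shifted by more than 30 mm (distance of shoe_horn from where it was at the start of the episode above 0.03 m).
It fails at once if the matchbox is shifted by more than 30 mm (distance of matchbox from where it was at the start of the episode above 0.03 m).
It also fails if it takes over 120 s, if anything falls off the work surface, if the arm or the gripper's body presses on something with over 40 N, if the wrist force passes 120 N, or if a joint passes its speed limit or range.

## Robot

A 6-joint arm with a two-finger parallel gripper is mounted at the origin on the work surface. World frame = base frame: x ahead of the robot, y to its left, z up, the work surface at z = 0. Lengths are in m, angles in rad, forces in N, time in s.
With the tool pointing down it reaches from about 0.325 to 0.925 m from the base axis. Payload 3.1 kg.
Tool frame: the origin (TCP) lies on the centre line of the jaws, within the pads' length; the fingertips stand 14 mm ahead of it and the grasp point (between the pads) lies 5 mm behind it; z points along the fingers, y is the line along which they close (so a half turn about z gives the same grasp; the last joint's range is limited). The gripper opens to 85 mm and grips with 20 to 120 N. Pads are 22 mm wide; open, the fingers measure 114 mm over their backs; the gripper's body (76 mm by 85 mm) begins 54 mm behind the grasp point. The pads swing forward as they close: fully open they stand 13 mm farther back than shut.
Start: joints at [-1.455, 0.217, 1.613, -0, 1.311, -0.112], TCP at [0.141, -0.609, 0.245] pointing down, gripper open.
Joint ranges: [-2.75, 2.75], [-0.78, 2.1], [0.31, 2.55], [-1.13, 4.27], [0.13, 2.63], [-2.58, 2.58]. Speed limits (rad/s): [2.79, 2.79, 3.14, 3.14, 3.14, 3.14].

## Interface

Orientations are given as a 3x3 rotation matrix whose columns are the frame's x, y, z axes.
In Python, from station import env gives the robot as it stands. The module is installed in compiled form; this text tells all that it offers.
- The arm moves only by the tool arm_command, never from a script. Its argument "increments" is a list that holds one entry, the list of rows, each a list of 7 numbers: the shift along the tool's x, y, z in mm, then the turn, a rotation vector about the tool's x, y, z in rad, then the opening, from -1 (shut) to 1 (fully open). In form: [[[x, y, z, wx, wy, wz, gripper], ...]]. A call has 1 to 8 rows; each row shifts and turns the commanded pose from where the row before left it, along the tool's axes as they then stand; what a row does not reach is not made up. A row lasts 1/8 s, in which the tool goes at most 62.5 mm and 10.7 degrees, less where a joint would pass 70% of its speed; a pose out of reach is approached as far as the arm can. A call with a gripper value outside its range is refused whole. The fingers move at their own pace and stop on an object; "force" is the grip in N (left out, the last holds). Time passes only in rows, so rows that do not move let the fingers close. It gives the time, the measured TCP pose, the force, the opening and the grip force at its end, in the units of the state.
- env.get_obs(): the state, without advancing time (a new reading comes with each control period).
- env.capture(name): name is "scene" or "top"; returns (picture, depth): 480x640x3 uint8, blue, green, red; 480x640 float32, m along the optical axis (not along the pixel's ray), 0 where there is no reading.
- env.camera_info(name): a dict with "fx", "fy", "cx", "cy" (pixels), "k1" (the pictures are not rectified: a ray, as slopes to the right and down, at radius r is drawn at 1 + k1 r^2 times it, then the intrinsics apply), "world_to_cam" (4x4, takes a point from world to camera coordinates). Camera axes: x right, y up, looking along -z (the intrinsics and any distortion apply to the point x, -y, -z); pixel columns grow to the right and rows downward; lengths in m; the calibration is good to about 2 mm. A picture is of the moment at which its call begins. camera_info takes no time and is no camera call.
- env.hand_in(): hands the job in; it is judged then, once.
The state is a dict: "clock": time; "joint_positions": joint angles; "joint_vel": joint speeds; "tau": joint torques, N m; "position": TCP position; "tcp_rot": TCP orientation; "contact_force": force on the tool from outside, world axes, zero at the start; "moment": the same for the moment, N m; "finger_gap": finger opening in m; "finger_force": force on a finger pad.
Only numpy, scipy, OpenCV 4.12 (cv2) and the standard library are available. Lean on these libraries where they do the work, as an engineer would, in place of code of your own. Each camera call takes 0.05 s, during which the arm holds its last target. There are 200 camera calls.

## Working session

There is one attempt and no reset: what is moved stays moved. The work goes in short steps, Python scripts to look and compute and a tool call to move; the robot and the scene stay as the last step left them, time stands still between calls to the robot, and variables do not carry over. Pictures are saved under pics/ and viewed, at most 14 in all, crops included, and the job is handed in when it is done.

Besides the shell and the picture viewer there is one more tool, called after "Request:" by a JSON object that holds its "method" and its "body". arm_command: Moves the arm, as the interface text tells. Its arguments: {"type":"object","properties":{"increments":{"type":"array","items":{"type":"array","items":{"type":"array","items":{"type":"number"}}}},"force":{"type":"number"}},"required":["increments"]}

```bash
mkdir -p pics; python3 - <<'E'
from station import env
import cv2,numpy as np
np.set_printoptions(precision=4,suppress=True)
for n in("scene","top"):
    im,d=env.capture(n); cv2.imwrite(f"pics/{n}0.png",im); np.savez(f"{n}0.npz",im=im,d=d); print(n,env.camera_info(n),(d>0).mean())
o=env.get_obs(); print(o)
E
```

```text
scene {'fx': 544.6767539902182, 'fy': 544.6767539902182, 'cx': 317.9845779145169, 'cy': 240.78571794052968, 'k1': 0.004542172683310363, 'world_to_cam': array([[ 0.818 ,  0.575 ,  0.0153, -0.4875],
       [-0.353 ,  0.4809,  0.8026,  0.1853],
       [ 0.4541, -0.6619,  0.5964, -1.2581],
       [ 0.    ,  0.    ,  0.    ,  1.    ]])} 0.9961393229166666
top {'fx': 506.83049083813546, 'fy': 506.83049083813546, 'cx': 319.6970178890952, 'cy': 245.62832191598392, 'k1': -0.09010634437851762, 'world_to_cam': array([[ 0.0298, -0.9995, -0.0101, -0.0287],
       [ 0.9947,  0.0287,  0.0992, -0.6062],
       [-0.0989, -0.013 ,  0.995 , -0.936 ],
       [ 0.    ,  0.    ,  0.    ,  1.    ]])} 0.9961653645833334
{'clock': 0.1, 'joint_positions': array([-1.4552,  0.2177,  1.6148,  0.    ,  1.3113, -0.1122]), 'joint_vel': array([-0.    , -0.0005, -0.0031,  0.0008,  0.0004,  0.0005]), 'tau': array([ -0.0009, -39.8075, -30.4971,  -0.0001,   0.0042,   0.    ]), 'position': array([ 0.1411, -0.6081,  0.2441]), 'tcp_rot': array([[ 0.9742,  0.2258, -0.0003],
       [ 0.2258, -0.9742,  0.0022],
       [ 0.0002, -0.0022, -1.    ]]), 'contact_force': array([-0.1675,  0.2492,  0.0733]), 'moment': array([-0.018 , -0.0199,  0.0149]), 'finger_force': 0.0, 'finger_gap': 0.08589389821486686}
```

View pics/top0.png

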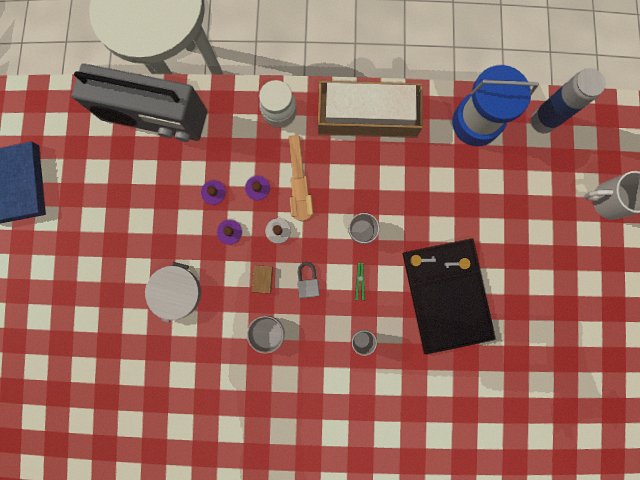

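View pics/scene0.png

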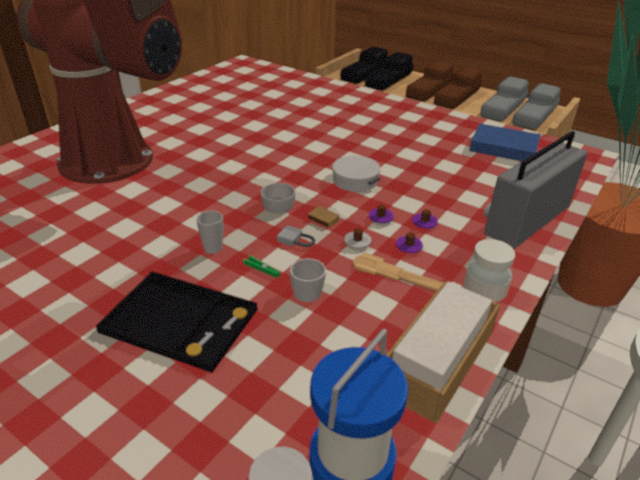

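The top view shows the wide tin at about (265,335), middle tin (364,228), narrow tin (364,343) and lid (278,231, grey disc among the purple ones). The tray corners are at about (404,252), (472,240), (494,338) and (425,353), with the keys at its upper (+x) end. The scene view shows the same: wide (278,199), middle (308,281), narrow (211,232), lid (358,240).

```bash
cat > h.py <<'E'
from station import env
import cv2,numpy as np
np.set_printoptions(precision=4,suppress=True)
def rays(n,uv):
    c=env.camera_info(n); uv=np.asarray(uv,float).reshape(-1,2)
    p=(uv-[c["cx"],c["cy"]])/[c["fx"],c["fy"]]; s=p.copy()
    for _ in range(8): s=p/(1+c["k1"]*(s**2).sum(1,keepdims=True))
    T=np.linalg.inv(c["world_to_cam"])
    d=np.c_[s[:,0],-s[:,1],-np.ones(len(s))]@T[:3,:3].T
    return T[:3,3],d
def onplane(n,uv,z):
    o,d=rays(n,uv); return o+d*((z-o[2])/d[:,2])[:,None]
def cloud(n,d):
    v,u=np.mgrid[:480,:640]; o,r=rays(n,np.c_[u.ravel(),v.ravel()])
    return (o+r*d.ravel()[:,None]).reshape(480,640,3)
def project(n,P):
    c=env.camera_info(n); q=np.c_[P,np.ones(len(P))]@c["world_to_cam"].T
    s=np.c_[q[:,0],-q[:,1]]/-q[:,2:3]; s=s*(1+c["k1"]*(s**2).sum(1,keepdims=True))
    return s*[c["fx"],c["fy"]]+[c["cx"],c["cy"]]
def circ(P):
    A=np.c_[2*P[:,:2],np.ones(len(P))]; x=np.linalg.lstsq(A,(P[:,:2]**2).sum(1),rcond=None)[0]
    return x[:2],np.sqrt(x[2]+x[0]**2+x[1]**2)
E
python3 - <<'E'
from h import *
seeds={"wide":[265,335],"middle":[364,228],"narrow":[364,343],"lid":[278,231],"hinged":[173,293]}
C={n:cloud(n,np.load(n+"0.npz")["d"]) for n in("scene","top")}
for n in C:
    W=C[n].reshape(-1,3); m=(abs(W[:,1])<.4)&(W[:,0]>.3)&(W[:,0]<.8)&(abs(W[:,2])<.012); print(n,"table z",np.median(W[m,2]),W[m,2].std())
for k,s in seeds.items():
    c=C["top"][s[1],s[0]][:2]
    for n in C:
        W=C[n].reshape(-1,3); m=(np.hypot(*(W[:,:2]-c).T)<(.06 if k=="hinged" else .045))&(W[:,2]>.006); P=W[m]
        zt=np.percentile(P[:,2],95); R=P[P[:,2]>zt-.004]; cc,r=circ(R)
        print(k,n,"zmax",zt,"n",len(R),"circ",cc,"r",r,"bbox mid",(R.min(0)+R.max(0))[:2]/2,"size",np.ptp(R,axis=0)[:2])
# tray black mask
im=np.load("top0.npz")["im"]; mk=(im.max(2)<60).astype(np.uint8); mk[:, :380]=0; mk[:220]=0;mk[380:]=0;mk[:,520:]=0
mk=cv2.morphologyEx(mk,cv2.MORPH_CLOSE,np.ones((15,15)))
c=max(cv2.findContours(mk,0,2)[0],key=cv2.contourArea)
print(cv2.boxPoints(cv2.minAreaRect(c)))
P=onplane("top",c[:,0],.016).astype(np.float32)
r=cv2.minAreaRect(P[:,:2].copy()*1000); print("tray z=.016",r,cv2.boxPoints(r))
W=C["top"][230:370,395:505].reshape(-1,3); print("tray heights",np.histogram(W[:,2],bins=np.arange(-.004,.03,.002)))
E
```

```text
scene table z 0.0010153757915870032 0.0022705808481782337
top table z 0.0009777254657108436 0.00236930592766796
wide scene zmax 0.0340149520166549 n 179 circ [0.4349 0.0844] r 0.0335205933265293 bbox mid [0.4352 0.0849] size [0.0718 0.0729]
wide top zmax 0.03603932463434027 n 142 circ [0.4365 0.0867] r 0.03339265540919715 bbox mid [0.4362 0.0867] size [0.0692 0.0683]
middle scene zmax 0.04997160901892872 n 223 circ [ 0.6394 -0.0947] r 0.02738351309219731 bbox mid [ 0.6386 -0.0949] size [0.0583 0.0574]
middle top zmax 0.051504862272956295 n 120 circ [ 0.6411 -0.0922] r 0.02747769483637453 bbox mid [ 0.6407 -0.0914] size [0.0568 0.0564]
narrow scene zmax 0.06747829054064522 n 160 circ [ 0.4284 -0.098 ] r 0.021645768371769635 bbox mid [ 0.4284 -0.0984] size [0.0465 0.0461]
narrow top zmax 0.0698550448980681 n 96 circ [ 0.4297 -0.0962] r 0.02163458603345754 bbox mid [ 0.4299 -0.0965] size [0.045  0.0437]
lid scene zmax 0.030986691822998926 n 53 circ [0.6349 0.0694] r 0.006486940209044233 bbox mid [0.6343 0.0698] size [0.0174 0.0176]
lid top zmax 0.03155465632779912 n 67 circ [0.636  0.07
[... 217 characters left out ...]
zmax 0.03698086709366143 n 1731 circ [0.5087 0.2684] r 0.036275419702910976 bbox mid [0.509  0.2687] size [0.1009 0.1032]
[[402.2095 252.3853]
 [473.2974 237.0879]
 [495.2411 339.062 ]
 [424.1533 354.3594]]
tray z=.016 ((518.781005859375, -261.70599365234375), (199.01377868652344, 140.95799255371094), 13.154206275939941) [[ 405.846  -215.7213]
 [ 437.9241 -352.9807]
 [ 631.7161 -307.6906]
 [ 599.6379 -170.4312]]
tray heights (array([ 522, 2496, 4686, 4042, 1933,  491,  129,   73,  146,  367,  295,
        115,   10,    1,    0,    0]), array([-0.004, -0.002,  0.   ,  0.002,  0.004,  0.006,  0.008,  0.01 ,
        0.012,  0.014,  0.016,  0.018,  0.02 ,  0.022,  0.024,  0.026,
        0.028]))
```

Request:
{"method": "arm_command", "body": {"increments": [[[52,-31,0,0,0,0,1],[52,-31,0,0,0,0,1],[52,-31,0,0,0,0,1],[52,-31,0,0,0,0,1],[52,-31,0,0,0,0,1],[52,-31,0,0,0,0,1],[52,-31,0,0,0,0,1],[52,-31,0,0,0,0,1]]], "force": 30}}

```text
clock: 1.1
position: [0.4913, -0.2716, 0.2449]
tcp_rot: [[0.974, 0.226, -0.0], [0.226, -0.974, 0.0], [-0.0, -0.0, -1.0]]
contact_force: [-0.1, -1.0, -0.2]
finger_gap: 0.0855
finger_force: 0.0
```

```bash
cat >> h.py <<'E'
def tips(name=None):
    o=env.get_obs(); R=o["tcp_rot"]; t=o["position"]
    for n in("scene","top"):
        im,d=env.capture(n)
        if name: cv2.imwrite(f"pics/{name}_{n}.png",im)
        L=(cloud(n,d)-t)@R; m=(abs(L[...,1])<.062)&(abs(L[...,0])<.02)&(L[...,2]<.06)&(L[...,2]>-.04)&(d>0)
        P=L[m]
        for s in(1,-1):
            Q=P[P[:,1]*s>.0]
            if len(Q)>5: print(n,s,len(Q),"tip z_tool pct99,max",np.percentile(Q[:,2],[95,99,100])*1000,"y range",np.percentile(Q[:,1],[2,98])*1000,"x range",np.percentile(Q[:,0],[2,98])*1000)
E
python3 - <<'E'
from h import *
tips("a"); o=env.get_obs(); print(project("scene",o["position"][None]),o["finger_gap"])
im=cv2.imread("pics/a_scene.png"); cv2.imwrite("pics/a_crop.png",cv2.resize(im[60:320,60:340],None,fx=2,fy=2))
E
```

```text
scene 1 482 tip z_tool pct99,max [-2.8853 -0.5585  0.9767] y range [43.7083 57.9817] x range [-8.3138  9.9528]
scene -1 468 tip z_tool pct99,max [-2.7524 -0.326   0.9018] y range [-54.793  -40.5084] x range [-12.4041   9.9126]
top -1 10 tip z_tool pct99,max [-3.2504 -3.239  -3.2362] y range [-54.3363 -51.3318] x range [13.0764 16.0318]
[[137.9875 180.6196]] 0.08567251629328157
```

Request:
{"method": "arm_command", "body": {"increments": [[[0,0,0,0,0,0,0.65],[0,0,0,0,0,0,0.65],[0,0,0,0,0,0,0.65]]]}}

```text
clock: 1.58
position: [0.4895, -0.2745, 0.2452]
tcp_rot: [[0.975, 0.224, -0.0], [0.224, -0.975, -0.0], [-0.0, -0.0, -1.0]]
contact_force: [0.0, -0.4, 1.1]
finger_gap: 0.0705
finger_force: 0.0
```

```bash
python3 - <<'E'
from h import *
tips("b"); o=env.get_obs(); print(o["finger_gap"])
E
```

```text
scene 1 516 tip z_tool pct99,max [1.794  4.6849 5.8415] y range [35.7494 50.7053] x range [-8.2275 10.6063]
scene -1 540 tip z_tool pct99,max [2.1779 4.935  6.1736] y range [-48.4353 -33.0494] x range [-12.3936  10.4631]
top -1 16 tip z_tool pct99,max [-0.0813  0.1963  0.2657] y range [-47.3546 -36.5493] x range [ 8.248  13.6654]
0.07053760969866732
```

View pics/a_crop.png

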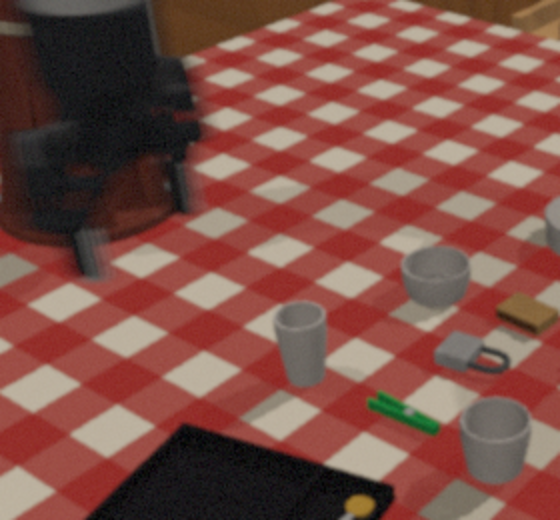

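The blurred crop shows the open gripper at about (130,250) and, below it, the undisturbed tins. Fingertips stand +1 mm ahead of the TCP when open and +6 mm at a 70 mm gap. The two cameras' y biases are about −1 mm (scene) and +1.3 mm (top), so averaging the views cancels them. Next, to the wide tin.

Request:
{"method": "arm_command", "body": {"increments": [[[3.5,-45.2,0,0,0,0,1],[3.5,-45.2,0,0,0,0,1],[3.5,-45.2,0,0,0,0,1],[3.5,-45.2,0,0,0,0,1],[3.5,-45.2,0,0,0,0,1],[3.5,-45.2,0,0,0,0,1],[3.5,-45.2,0,0,0,0,1],[3.5,-45.2,0,0,0,0,1]]]}}

```text
clock: 2.68
position: [0.4358, 0.0861, 0.2456]
tcp_rot: [[0.974, 0.224, 0.001], [0.224, -0.974, 0.0], [0.001, 0.0, -1.0]]
contact_force: [0.6, 0.3, 0.1]
finger_gap: 0.0857
finger_force: 0.0
```

Request:
{"method": "arm_command", "body": {"increments": [[[0,0,40,0,0,0,1],[0,0,40,0,0,0,1],[0,0,40,0,0,0,1],[0,0,30,0,0,0,1],[0,0,0,0,0,0,1]]]}}

```text
clock: 3.3
position: [0.4335, 0.0847, 0.093]
tcp_rot: [[0.974, 0.225, -0.006], [0.225, -0.974, -0.0], [-0.006, -0.001, -1.0]]
contact_force: [0.2, 0.0, 0.8]
finger_gap: 0.0853
finger_force: 0.0
```

Request:
{"method": "arm_command", "body": {"increments": [[[0,0,25,0,0,0,1],[0,0,25,0,0,0,1],[0,0,13,0,0,0,1],[0,0,0,0,0,0,1],[0,0,0,0,0,0,1]]]}}

```text
clock: 3.92
position: [0.4373, 0.0853, 0.0335]
tcp_rot: [[0.974, 0.226, 0.002], [0.226, -0.974, 0.0], [0.002, 0.0, -1.0]]
contact_force: [-1.0, 0.7, 0.0]
finger_gap: 0.085
finger_force: 0.0
```

Request:
{"method": "arm_command", "body": {"increments": [[[0,0,6,0,0,0,1],[0,0,0,0,0,0,0],[0,0,0,0,0,0,0],[0,0,0,0,0,0,0],[0,0,0,0,0,0,0]]], "force": 30}}

```text
clock: 4.55
position: [0.4361, 0.0853, 0.0269]
tcp_rot: [[0.974, 0.226, -0.0], [0.226, -0.974, 0.0], [-0.0, -0.0, -1.0]]
contact_force: [-1.6, -0.1, 4.8]
finger_gap: 0.0691
finger_force: 33.4
```

Request:
{"method": "arm_command", "body": {"increments": [[[0,0,-10,0,0,0,-0.2],[0,0,-25,0,0,0,-0.2],[0,0,-35,0,0,0,-0.2],[0,0,-35,0,0,0,-0.2],[0,0,-25,0,0,0,-0.2],[0,0,0,0,0,0,-0.2]]]}}

```text
clock: 5.3
position: [0.4381, 0.0854, 0.159]
tcp_rot: [[0.974, 0.226, 0.006], [0.226, -0.974, 0.0], [0.006, 0.001, -1.0]]
contact_force: [0.3, -0.0, -1.2]
finger_gap: 0.0688
finger_force: 34.4
```

```bash
cat >> h.py <<'E'
def cylcheck(below,r):
    # lowest points of what hangs at the tool: height of underside & centre
    o=env.get_obs(); t=o["position"]
    for n in("scene","top"):
        im,d=env.capture(n); L=cloud(n,d)-t
        m=(np.hypot(L[...,0],L[...,1])<r+.006)&(L[...,2]<.005)&(L[...,2]>-below-.02)&(d>0)&(im.max(2).astype(int)-im.min(2)<40)
        P=L[m]; print(n,len(P),"z pct 1/99",np.percentile(P[:,2],[1,5,50,99])*1000,"bbox mid",(np.percentile(P,1,axis=0)+np.percentile(P,99,axis=0))[:2]*500)
E
python3 - <<'E'
from h import *
cylcheck(.04,.036); o=env.get_obs(); print(o["position"],o["finger_gap"],o["finger_force"],o["contact_force"])
im,d=env.capture("scene"); p=project("scene",o["position"][None])[0].astype(int); cv2.imwrite("pics/c.png",cv2.resize(im[max(0,p[1]-100):p[1]+100,max(0,p[0]-120):p[0]+120],None,fx=2,fy=2))
E
```

```text
scene 634 z pct 1/99 [-25.3833 -23.5484  -8.7159   4.7942] bbox mid [ 3.9043 -2.2911]
top 98 z pct 1/99 [-28.256  -27.7105 -19.8571   4.377 ] bbox mid [26.1518 -7.8604]
[0.4356 0.0853 0.1559] 0.06904740597608422 34.39339578151703 [ 0.2408 -0.2469  0.0152]
```

View pics/c.png

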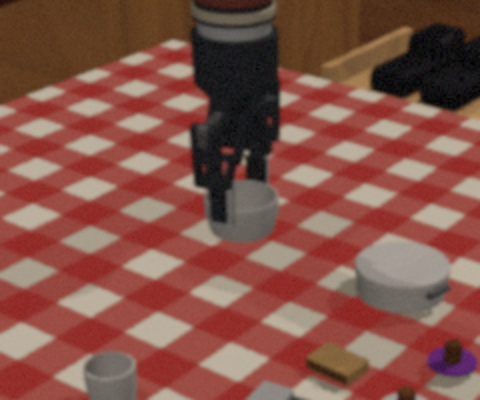

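The picture shows the wide tin held upright at about (240,210), with its underside about 27 mm below the TCP.

Request:
{"method": "arm_command", "body": {"increments": [[[-3.7,44.7,0,0,0,0,-0.2],[-3.7,44.7,0,0,0,0,-0.2],[-3.7,44.7,0,0,0,0,-0.2],[-3.7,44.7,0,0,0,0,-0.2],[-3.7,44.7,0,0,0,0,-0.2],[-3.7,44.7,0,0,0,0,-0.2],[-3.7,44.7,0,0,0,0,-0.2],[-3.7,44.7,0,0,0,0,-0.2]]]}}

```text
clock: 6.45
position: [0.4868, -0.2705, 0.1539]
tcp_rot: [[0.974, 0.226, -0.003], [0.226, -0.974, 0.003], [-0.003, -0.003, -1.0]]
contact_force: [0.2, 0.1, -0.8]
finger_gap: 0.0692
finger_force: 34.4
```

Request:
{"method": "arm_command", "body": {"increments": [[[0,0,0,0,0,0,-0.2],[0,0,30,0,0,0,-0.2],[0,0,35,0,0,0,-0.2],[0,0,30,0,0,0,-0.2],[0,0,16,0,0,0,-0.2],[0,0,0,0,0,0,-0.2],[0,0,0,0,0,0,-0.2]]]}}

```text
clock: 7.32
position: [0.4888, -0.2701, 0.0463]
tcp_rot: [[0.974, 0.226, 0.001], [0.226, -0.974, -0.001], [0.001, 0.001, -1.0]]
contact_force: [0.4, -0.8, -1.4]
finger_gap: 0.0694
finger_force: 34.5
```

Request:
{"method": "arm_command", "body": {"increments": [[[0,0,8,0,0,0,-0.2],[0,0,5,0,0,0,-0.2],[0,0,1,0,0,0,-0.2],[0,0,1,0,0,0,-0.2],[0,0,0,0,0,0,-0.2],[0,0,0,0,0,0,-0.2]]]}}

```text
clock: 8.07
position: [0.4881, -0.2699, 0.0304]
tcp_rot: [[0.974, 0.226, 0.0], [0.226, -0.974, -0.0], [0.0, 0.0, -1.0]]
contact_force: [0.7, -0.1, -0.8]
finger_gap: 0.0693
finger_force: 34.5
```

Request:
{"method": "arm_command", "body": {"increments": [[[0,0,1,0,0,0,-0.2],[0,0,0,0,0,0,-0.2],[0,0,0,0,0,0,-0.2]]]}}

```text
clock: 8.45
position: [0.4882, -0.27, 0.0299]
tcp_rot: [[0.974, 0.226, 0.0], [0.226, -0.974, -0.0], [0.0, 0.0, -1.0]]
contact_force: [-2.1, 0.7, 5.1]
finger_gap: 0.069
finger_force: 35.0
```

Contact at 5 N. Release and rise.

Request:
{"method": "arm_command", "body": {"increments": [[[0,0,0,0,0,0,1],[0,0,0,0,0,0,1],[0,0,0,0,0,0,1],[0,0,-10,0,0,0,1],[0,0,-30,0,0,0,1],[0,0,-40,0,0,0,1],[0,0,-40,0,0,0,1],[0,0,-30,0,0,0,1]]]}}

```text
clock: 9.45
position: [0.4886, -0.2703, 0.1822]
tcp_rot: [[0.974, 0.226, 0.003], [0.226, -0.974, -0.002], [0.002, 0.002, -1.0]]
contact_force: [0.1, 0.0, 0.6]
finger_gap: 0.0855
finger_force: 0.0
```

Request:
{"method": "arm_command", "body": {"increments": [[[31.3,-23,0,0,0,0,1],[31.3,-23,0,0,0,0,1],[31.3,-23,0,0,0,0,1],[31.3,-23,0,0,0,0,1],[31.3,-23,0,0,0,0,1],[31.3,-23,0,0,0,0,1],[0,0,0,0,0,0,1]]]}}

```text
clock: 10.32
position: [0.6412, -0.0908, 0.1801]
tcp_rot: [[0.973, 0.229, 0.002], [0.229, -0.973, 0.0], [0.002, 0.0, -1.0]]
contact_force: [0.0, -0.4, 0.3]
finger_gap: 0.085
finger_force: 0.0
```

```bash
cat >> h.py <<'E'
def rim(c,z,rad=.045):
    # circle of the top rim near c, both views; mean cancels the views' opposite bias
    out=[]
    for n in("scene","top"):
        im,d=env.capture(n); W=cloud(n,d).reshape(-1,3)
        m=(np.hypot(*(W[:,:2]-c).T)<rad)&(abs(W[:,2]-z)<.006); P=W[m]
        zt=np.percentile(P[:,2],95); R=P[P[:,2]>zt-.004]; b=(np.percentile(R,1,axis=0)+np.percentile(R,99,axis=0))[:2]/2; cc,r=circ(R)
        print(n,len(R),"z",zt,"circ",cc,"r",r,"bbox",b); out.append(cc)
    print("mean",np.mean(out,0))
E
python3 - <<'E'
from h import *
rim([.488,-.270],.037); print(env.get_obs()["position"])
E
```

```text
scene 256 z 0.03830820948999586 circ [ 0.488  -0.2714] r 0.033531243833899035 bbox [ 0.4878 -0.2716]
top 141 z 0.03928757499105823 circ [ 0.4892 -0.2691] r 0.03370625675061467 bbox [ 0.4892 -0.2694]
mean [ 0.4886 -0.2703]
[ 0.6396 -0.0929  0.1796]
```

Request:
{"method": "arm_command", "body": {"increments": [[[0,0,30,0,0,0,1],[0,0,40,0,0,0,1],[0,0,40,0,0,0,1],[0,0,20,0,0,0,1],[0,0,4,0,0,0,1],[0,0,0,0,0,0,1],[0,0,0,0,0,0,1]]]}}

```text
clock: 11.3
position: [0.6414, -0.0934, 0.0475]
tcp_rot: [[0.974, 0.226, 0.004], [0.226, -0.974, -0.001], [0.003, 0.002, -1.0]]
contact_force: [0.8, 0.8, -0.5]
finger_gap: 0.0852
finger_force: 0.0
```

Request:
{"method": "arm_command", "body": {"increments": [[[0,0,0,0,0,0,-0.1],[0,0,0,0,0,0,-0.1],[0,0,0,0,0,0,-0.1],[0,0,0,0,0,0,-0.1],[0,0,0,0,0,0,-0.1]]]}}

```text
clock: 11.92
position: [0.6408, -0.093, 0.0466]
tcp_rot: [[0.974, 0.226, 0.002], [0.226, -0.974, -0.0], [0.002, 0.001, -1.0]]
contact_force: [-0.6, -0.2, 5.4]
finger_gap: 0.056
finger_force: 32.5
```

Request:
{"method": "arm_command", "body": {"increments": [[[0,0,-10,0,0,0,-0.4],[0,0,-25,0,0,0,-0.4],[0,0,-35,0,0,0,-0.4],[0,0,-25,0,0,0,-0.4],[0,0,-5,0,0,0,-0.4],[0,0,0,0,0,0,-0.4]]]}}

```text
clock: 12.68
position: [0.6392, -0.0928, 0.1447]
tcp_rot: [[0.974, 0.226, -0.001], [0.226, -0.974, 0.0], [-0.001, -0.0, -1.0]]
contact_force: [0.6, 0.0, -0.8]
finger_gap: 0.0559
finger_force: 32.1
```

Request:
{"method": "arm_command", "body": {"increments": [[[-25,18,0,0,0,0,-0.4],[-27,20,0,0,0,0,-0.4],[-28,21,0,0,0,0,-0.4],[-28,21,0,0,0,0,-0.4],[-28,21,0,0,0,0,-0.4],[-28,20,0,0,0,0,-0.4],[-24,17,0,0,0,0,-0.4],[0,0,0,0,0,0,-0.4]]]}}

```text
clock: 13.68
position: [0.4855, -0.2702, 0.1432]
tcp_rot: [[0.975, 0.223, -0.003], [0.223, -0.975, 0.002], [-0.003, -0.003, -1.0]]
contact_force: [0.1, 0.1, -1.0]
finger_gap: 0.0559
finger_force: 32.2
```

```bash
python3 - <<'E'
from h import *
o=env.get_obs(); print(o["position"],o["finger_gap"],o["contact_force"])
rim(o["position"][:2],o["position"][2]+.0035,.04); cylcheck(.055,.03)
im,d=env.capture("scene"); cv2.imwrite("pics/d.png",cv2.resize(im[100:400,60:340],None,fx=2,fy=2))
E
```

```text
[ 0.4855 -0.2702  0.1432] 0.05587184547280029 [ 0.1455  0.052  -1.0247]
scene 93 z 0.15117693127750967 circ [ 0.4833 -0.2745] r 0.03195919987894981 bbox [ 0.4869 -0.2722]
top 40 z 0.14963608240792545 circ [ 0.4863 -0.2658] r 0.027425484449257454 bbox [ 0.4874 -0.2553]
mean [ 0.4848 -0.2702]
scene 1455 z pct 1/99 [-45.1613 -40.5545 -14.6013   4.3167] bbox mid [ 0.2092 -1.6336]
top 223 z pct 1/99 [-46.4411 -45.469  -28.9883   4.7431] bbox mid [15.0285  9.4651]
```

View pics/d.png

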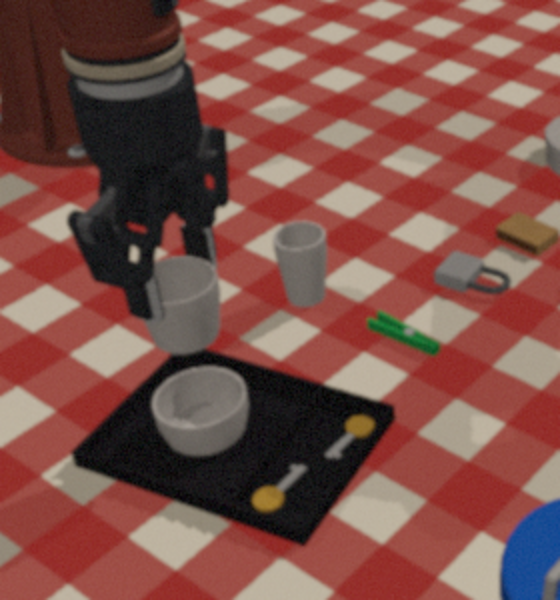

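The picture shows the middle tin held upright at about (185,305) and the wide tin standing in the larger compartment at (200,410).

Request:
{"method": "arm_command", "body": {"increments": [[[0,0,0,0,0,0,-0.4],[0,0,15,0,0,0,-0.4],[0,0,20,0,0,0,-0.4],[0,0,10,0,0,0,-0.4],[0,0,0,0,0,0,-0.4],[0,0,0,0,0,0,-0.4],[0,0,0,0,0,0,-0.4],[0,0,0,0,0,0,-0.4]]]}}

```text
clock: 14.92
position: [0.4882, -0.2701, 0.101]
tcp_rot: [[0.974, 0.226, 0.001], [0.226, -0.974, -0.001], [0.001, 0.001, -1.0]]
contact_force: [-0.3, -0.0, -0.3]
finger_gap: 0.0559
finger_force: 32.2
```

Request:
{"method": "arm_command", "body": {"increments": [[[1,0,15,0,0,0,-0.4],[0,0,15,0,0,0,-0.4],[0,0,10,0,0,0,-0.4],[0,0,5,0,0,0,-0.4],[0,0,2,0,0,0,-0.4],[0,0,0,0,0,0,-0.4],[0,0,0,0,0,0,-0.4]]]}}

```text
clock: 15.8
position: [0.4892, -0.2699, 0.0538]
tcp_rot: [[0.974, 0.226, 0.001], [0.226, -0.974, -0.001], [0.001, 0.001, -1.0]]
contact_force: [0.1, 0.1, -0.8]
finger_gap: 0.0557
finger_force: 32.2
```

Request:
{"method": "arm_command", "body": {"increments": [[[0,0,1,0,0,0,-0.4],[0,0,0.5,0,0,0,-0.4],[0,0,0,0,0,0,-0.4],[0,0,0,0,0,0,-0.4]]]}}

```text
clock: 16.3
position: [0.4891, -0.2699, 0.0526]
tcp_rot: [[0.974, 0.226, 0.001], [0.226, -0.974, -0.0], [0.0, 0.001, -1.0]]
contact_force: [-2.5, 0.8, 5.1]
finger_gap: 0.0557
finger_force: 32.7
```

Request:
{"method": "arm_command", "body": {"increments": [[[0,0,0,0,0,0,1],[0,0,0,0,0,0,1],[0,0,0,0,0,0,1],[0,0,-10,0,0,0,1],[0,0,-30,0,0,0,1],[0,0,-40,0,0,0,1],[0,0,-50,0,0,0,1],[0,0,0,0,0,0,1]]]}}

```text
clock: 17.3
position: [0.4922, -0.272, 0.1884]
tcp_rot: [[0.974, 0.226, 0.01], [0.226, -0.974, -0.007], [0.008, 0.009, -1.0]]
contact_force: [-0.3, -0.6, 0.0]
finger_gap: 0.0853
finger_force: 0.0
```

Request:
{"method": "arm_command", "body": {"increments": [[[-3.9,-36.4,0,0,0,0,1],[-3.9,-36.4,0,0,0,0,1],[-3.9,-36.4,0,0,0,0,1],[-3.9,-36.4,0,0,0,0,1],[-3.9,-36.4,0,0,0,0,1],[0,0,0,0,0,0,1]]]}}

```text
clock: 18.05
position: [0.427, -0.0946, 0.1808]
tcp_rot: [[0.974, 0.229, -0.002], [0.229, -0.974, 0.001], [-0.002, -0.002, -1.0]]
contact_force: [0.0, -0.7, -0.8]
finger_gap: 0.0852
finger_force: 0.0
```

```bash
python3 - <<'E'
from h import *
rim([.4886,-.270],.056); rim([.4886,-.270],.037);print(env.get_obs()["position"])
E
```

```text
scene 224 z 0.05726245077229543 circ [ 0.4889 -0.2714] r 0.027537992899252153 bbox [ 0.4889 -0.2717]
top 108 z 0.05861135178647502 circ [ 0.4899 -0.2691] r 0.027421803222114148 bbox [ 0.4897 -0.2695]
mean [ 0.4894 -0.2703]
scene 183 z 0.04231274324158639 circ [ 0.4894 -0.2719] r 0.027778637407187026 bbox [ 0.4913 -0.2738]
top 100 z 0.041548495791383394 circ [ 0.4891 -0.2676] r 0.031327439772003925 bbox [ 0.4884 -0.2692]
mean [ 0.4893 -0.2697]
[ 0.429  -0.0974  0.1819]
```

Request:
{"method": "arm_command", "body": {"increments": [[[0,0,30,0,0,0,1],[0,0,40,0,0,0,1],[0,0,30,0,0,0,1],[0,0,12,0,0,0,1],[0,0,4,0,0,0,1],[0,0,0,0,0,0,1],[0,0,0,0,0,0,1]]]}}

```text
clock: 19.12
position: [0.4298, -0.0972, 0.067]
tcp_rot: [[0.974, 0.226, 0.002], [0.226, -0.974, -0.001], [0.002, 0.002, -1.0]]
contact_force: [-0.6, -0.3, 0.3]
finger_gap: 0.0855
finger_force: 0.0
```

Request:
{"method": "arm_command", "body": {"increments": [[[0,0,0,0,0,0,-0.2],[0,0,0,0,0,0,-0.3],[0,0,0,0,0,0,-0.4],[0,0,0,0,0,0,-0.4],[0,0,0,0,0,0,-0.4],[0,0,0,0,0,0,-0.4]]]}}

```text
clock: 19.88
position: [0.4291, -0.0968, 0.0665]
tcp_rot: [[0.974, 0.226, 0.001], [0.226, -0.974, -0.0], [0.001, 0.0, -1.0]]
contact_force: [-1.9, 1.6, 5.4]
finger_gap: 0.0454
finger_force: 30.5
```

Request:
{"method": "arm_command", "body": {"increments": [[[0,0,-10,0,0,0,-0.6],[0,0,-25,0,0,0,-0.6],[0,0,-35,0,0,0,-0.6],[0,0,-25,0,0,0,-0.6],[0,0,-5,0,0,0,-0.6],[0,0,0,0,0,0,-0.6]]]}}

```text
clock: 20.62
position: [0.4283, -0.0966, 0.1655]
tcp_rot: [[0.974, 0.226, -0.0], [0.226, -0.974, 0.0], [-0.0, -0.0, -1.0]]
contact_force: [0.2, -0.1, -0.8]
finger_gap: 0.0452
finger_force: 30.9
```

Request:
{"method": "arm_command", "body": {"increments": [[[2.5,25,0,0,0,0,-0.6],[3.5,33,0,0,0,0,-0.6],[3.5,33,0,0,0,0,-0.6],[3.5,33,0,0,0,0,-0.6],[3.5,33,0,0,0,0,-0.6],[3,25.6,0,0,0,0,-0.6],[0,0,0,0,0,0,-0.6],[0,0,0,0,0,0,-0.6]]]}}

```text
clock: 21.62
position: [0.4877, -0.269, 0.1641]
tcp_rot: [[0.974, 0.226, -0.003], [0.226, -0.974, 0.003], [-0.002, -0.003, -1.0]]
contact_force: [-0.2, -0.1, -0.4]
finger_gap: 0.045
finger_force: 30.9
```

```bash
python3 - <<'E'
from h import *
o=env.get_obs(); print(o["position"],o["finger_gap"],o["contact_force"]); cylcheck(.075,.024)
im,d=env.capture("scene"); cv2.imwrite("pics/e.png",cv2.resize(im[100:400,60:340],None,fx=2,fy=2))
E
```

```text
[ 0.4877 -0.269   0.1641] 0.04495811564641781 [-0.206  -0.1257 -0.4132]
scene 1346 z pct 1/99 [-64.7354 -59.7194 -19.2435   3.6198] bbox mid [0.8975 0.2376]
top 157 z pct 1/99 [-64.8908 -63.3358 -24.0377   3.9889] bbox mid [13.2238  5.543 ]
```

View pics/e.png

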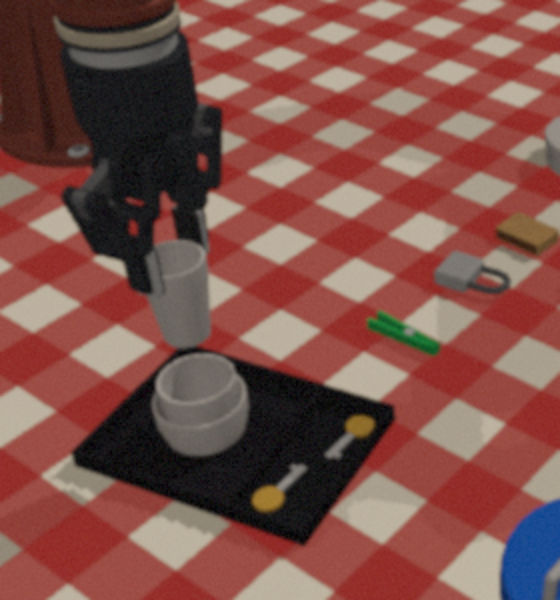

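The picture shows the narrow tin held upright at about (180,290), with the middle tin seated inside the wide one at (200,395).

Request:
{"method": "arm_command", "body": {"increments": [[[0,0,15,0,0,0,-0.6],[0,0,15,0,0,0,-0.6],[0,0,0,0,0,0,-0.6],[0,0,0,0,0,0,-0.6],[0,0,0,0,0,0,-0.6]]]}}

```text
clock: 22.4
position: [0.4893, -0.2705, 0.1364]
tcp_rot: [[0.974, 0.226, 0.001], [0.226, -0.974, -0.001], [0.001, 0.001, -1.0]]
contact_force: [-0.9, 0.0, -0.0]
finger_gap: 0.0451
finger_force: 30.9
```

Contact is expected at TCP z ≈ 0.0755, so 60 mm down.

Request:
{"method": "arm_command", "body": {"increments": [[[0,0,15,0,0,0,-0.6],[0,0,20,0,0,0,-0.6],[0,0,15,0,0,0,-0.6],[0,0,7,0,0,0,-0.6],[0,0,2,0,0,0,-0.6],[0,0,0,0,0,0,-0.6],[0,0,0,0,0,0,-0.6]]]}}

```text
clock: 23.28
position: [0.4894, -0.2706, 0.0775]
tcp_rot: [[0.974, 0.226, 0.001], [0.226, -0.974, -0.001], [0.001, 0.001, -1.0]]
contact_force: [0.1, 0.1, -0.5]
finger_gap: 0.046
finger_force: 30.9
```

Request:
{"method": "arm_command", "body": {"increments": [[[0,0,1,0,0,0,-0.6],[0,0,0,0,0,0,-0.6],[0,0,0,0,0,0,-0.6]]]}}

```text
clock: 23.65
position: [0.4889, -0.2702, 0.0759]
tcp_rot: [[0.974, 0.226, 0.0], [0.226, -0.974, -0.0], [0.0, 0.0, -1.0]]
contact_force: [-0.1, 0.4, -0.7]
finger_gap: 0.0452
finger_force: 30.9
```

Request:
{"method": "arm_command", "body": {"increments": [[[0,0,1,0,0,0,-0.6],[0,0,0,0,0,0,-0.6],[0,0,0,0,0,0,-0.6]]]}}

```text
clock: 24.02
position: [0.4892, -0.2703, 0.0756]
tcp_rot: [[0.974, 0.226, 0.0], [0.226, -0.974, -0.0], [0.0, 0.0, -1.0]]
contact_force: [-2.2, 2.0, 4.9]
finger_gap: 0.0453
finger_force: 31.4
```

Request:
{"method": "arm_command", "body": {"increments": [[[0,0,0,0,0,0,1],[0,0,0,0,0,0,1],[0,0,0,0,0,0,1],[0,0,0,0,0,0,1],[0,0,-10,0,0,0,1],[0,0,-30,0,0,0,1],[0,0,-40,0,0,0,1],[0,0,-30,0,0,0,1]]]}}

```text
clock: 25.02
position: [0.4895, -0.2706, 0.1875]
tcp_rot: [[0.974, 0.226, 0.002], [0.226, -0.974, -0.002], [0.002, 0.002, -1.0]]
contact_force: [0.2, 0.3, -0.1]
finger_gap: 0.0856
finger_force: 0.0
```

Request:
{"method": "arm_command", "body": {"increments": [[[27.4,-37.4,0,0,0,0,1],[27.4,-37.4,0,0,0,0,1],[27.4,-37.4,0,0,0,0,0.06],[27.4,-37.4,0,0,0,0,0.06],[27.4,-37.4,0,0,0,0,0.06],[27.4,-37.4,0,0,0,0,0.06],[27.4,-37.4,0,0,0,0,0.06],[27.4,-37.4,0,0,0,0,0.06]]]}}

```text
clock: 26.02
position: [0.6356, 0.0722, 0.1858]
tcp_rot: [[0.974, 0.226, 0.001], [0.226, -0.974, -0.0], [0.001, 0.0, -1.0]]
contact_force: [0.7, -1.2, 0.7]
finger_gap: 0.0455
finger_force: 0.0
```

Request:
{"method": "arm_command", "body": {"increments": [[[0,0,0,0,0,0,0.06],[0,0,30,0,0,0,0.06],[0,0,30,0,0,0,0.06],[0,0,30,0,0,0,0.06],[0,0,0,0,0,0,0.06],[0,0,0,0,0,0,0.06]]]}}

```text
clock: 26.78
position: [0.6356, 0.0701, 0.0962]
tcp_rot: [[0.974, 0.225, 0.002], [0.225, -0.974, -0.0], [0.002, 0.001, -1.0]]
contact_force: [0.0, 0.2, 0.7]
finger_gap: 0.0454
finger_force: 0.0
```

```bash
python3 - <<'E'
from h import *
rim([.4894,-.270],.077,.03); rim([.4894,-.270],.056)
o=env.get_obs(); print(o["position"],o["finger_gap"])
im,d=env.capture("scene"); cv2.imwrite("pics/f.png",cv2.resize(im[130:340,90:450],None,fx=2,fy=2))
E
```

```text
scene 182 z 0.07806712225548595 circ [ 0.4892 -0.2714] r 0.021578970063595212 bbox [ 0.4891 -0.2713]
top 98 z 0.0790261993858207 circ [ 0.4905 -0.2694] r 0.021422827629136103 bbox [ 0.4904 -0.2701]
mean [ 0.4898 -0.2704]
scene 153 z 0.06100277746322983 circ [ 0.49   -0.2718] r 0.02198240079875357 bbox [ 0.4917 -0.2741]
top 68 z 0.06087997667443058 circ [ 0.4896 -0.2671] r 0.024293503762921345 bbox [ 0.4897 -0.2679]
mean [ 0.4898 -0.2695]
[0.6362 0.0706 0.0968] 0.04484951512400751
```

View pics/f.png

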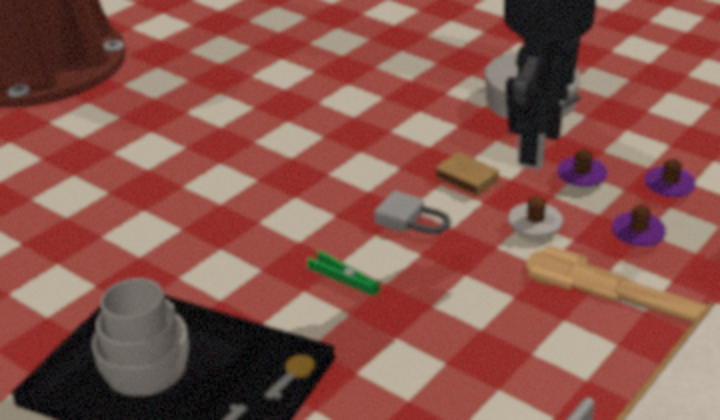

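The picture shows the three tins nested in the tray at about (140,340), and the gripper above the grey lid at (535,215), with the bystanders unmoved.

Request:
{"method": "arm_command", "body": {"increments": [[[0,0,25,0,0,0,0.06],[0,0,25,0,0,0,0.06],[0,0,13,0,0,0,0.06],[0,0,5,0,0,0,0.06],[0,0,0,0,0,0,0.06],[0,0,0,0,0,0,0.06]]]}}

```text
clock: 27.78
position: [0.6358, 0.0708, 0.028]
tcp_rot: [[0.974, 0.226, 0.002], [0.226, -0.974, -0.0], [0.002, 0.0, -1.0]]
contact_force: [0.8, -0.0, -1.6]
finger_gap: 0.0451
finger_force: 0.0
```

Request:
{"method": "arm_command", "body": {"increments": [[[0,0,0,0,0,0,-0.4],[0,0,0,0,0,0,-0.7],[0,0,0,0,0,0,-0.9],[0,0,0,0,0,0,-0.9],[0,0,0,0,0,0,-0.9],[0,0,0,0,0,0,-0.9]]]}}

```text
clock: 28.52
position: [0.6356, 0.0708, 0.0277]
tcp_rot: [[0.974, 0.226, 0.001], [0.226, -0.974, 0.0], [0.001, 0.0, -1.0]]
contact_force: [-1.0, 0.3, 4.7]
finger_gap: 0.0165
finger_force: 29.8
```

Request:
{"method": "arm_command", "body": {"increments": [[[0,0,-10,0,0,0,-0.9],[0,0,-25,0,0,0,-0.9],[0,0,-35,0,0,0,-0.9],[0,0,-35,0,0,0,-0.9],[0,0,-25,0,0,0,-0.9],[0,0,-12,0,0,0,-0.9],[0,0,0,0,0,0,-0.9]]]}}

```text
clock: 29.4
position: [0.6351, 0.0708, 0.1693]
tcp_rot: [[0.974, 0.226, 0.001], [0.226, -0.974, -0.0], [0.001, 0.0, -1.0]]
contact_force: [-0.5, -0.3, -0.5]
finger_gap: 0.0164
finger_force: 29.4
```

Request:
{"method": "arm_command", "body": {"increments": [[[-24,33,0,0,0,0,-0.9],[-29,39.5,0,0,0,0,-0.9],[-29,39.5,0,0,0,0,-0.9],[-29,39.5,0,0,0,0,-0.9],[-29,39.5,0,0,0,0,-0.9],[-29,39.5,0,0,0,0,-0.9],[-29,39.5,0,0,0,0,-0.9],[-21,29.4,0,0,0,0,-0.9]]]}}

```text
clock: 30.4
position: [0.487, -0.2713, 0.1667]
tcp_rot: [[0.974, 0.225, -0.003], [0.225, -0.974, 0.002], [-0.003, -0.003, -1.0]]
contact_force: [-0.0, -0.2, -0.3]
finger_gap: 0.0162
finger_force: 29.4
```

Request:
{"method": "arm_command", "body": {"increments": [[[0,0,0,0,0,0,-0.9],[0,0,10,0,0,0,-0.9],[0,0,15,0,0,0,-0.9],[0,0,10,0,0,0,-0.9],[0,0,0,0,0,0,-0.9],[0,0,0,0,0,0,-0.9],[0,0,0,0,0,0,-0.9],[0,0,0,0,0,0,-0.9]]]}}

```text
clock: 31.4
position: [0.4894, -0.2706, 0.1344]
tcp_rot: [[0.974, 0.226, 0.001], [0.226, -0.974, -0.001], [0.001, 0.001, -1.0]]
contact_force: [1.0, -0.2, -0.8]
finger_gap: 0.0163
finger_force: 29.4
```

```bash
python3 - <<'E'
from h import *
o=env.get_obs(); print(o["position"],o["finger_gap"],o["contact_force"])
cylcheck(.03,.027)
im,d=env.capture("scene"); cv2.imwrite("pics/g.png",cv2.resize(im[140:340,90:290],None,fx=3,fy=3))
E
```

```text
[ 0.4894 -0.2706  0.1344] 0.016300428293506367 [ 1.0306 -0.1806 -0.8176]
scene 624 z pct 1/99 [-20.2776 -18.5702 -15.7039   4.7062] bbox mid [ 5.9968 -1.3656]
top 153 z pct 1/99 [-19.1575 -18.7707 -16.5862  -2.8132] bbox mid [13.261   7.5798]
```

View pics/g.png

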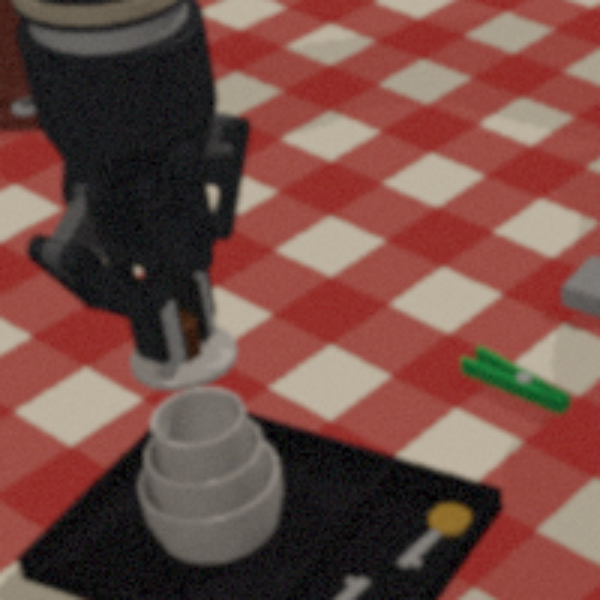

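The picture shows the lid held level at about (185,360), right over the narrow tin at (200,415).

Request:
{"method": "arm_command", "body": {"increments": [[[0,0,10,0,0,0,-0.9],[0,0,12,0,0,0,-0.9],[0,0,7,0,0,0,-0.9],[0,0,4,0,0,0,-0.9],[0,0,1,0,0,0,-0.9],[0,0,0,0,0,0,-0.9],[0,0,0,0,0,0,-0.9]]]}}

```text
clock: 32.42
position: [0.4894, -0.2706, 0.1002]
tcp_rot: [[0.974, 0.226, 0.001], [0.226, -0.974, -0.0], [0.001, 0.001, -1.0]]
contact_force: [-0.5, -0.0, -0.1]
finger_gap: 0.0168
finger_force: 29.4
```

Request:
{"method": "arm_command", "body": {"increments": [[[0,0,1,0,0,0,-0.9],[0,0,0.5,0,0,0,-0.9],[0,0,0,0,0,0,-0.9],[0,0,0,0,0,0,-0.9]]]}}

```text
clock: 32.92
position: [0.4891, -0.2703, 0.0983]
tcp_rot: [[0.974, 0.226, -0.0], [0.226, -0.974, 0.0], [-0.0, -0.0, -1.0]]
contact_force: [-0.0, -0.1, -0.6]
finger_gap: 0.0166
finger_force: 29.4
```

Request:
{"method": "arm_command", "body": {"increments": [[[0,0,1,0,0,0,-0.9],[0,0,0,0,0,0,-0.9],[0,0,0,0,0,0,-0.9]]]}}

```text
clock: 33.3
position: [0.4893, -0.2705, 0.0977]
tcp_rot: [[0.974, 0.226, 0.0], [0.226, -0.974, -0.0], [0.0, 0.0, -1.0]]
contact_force: [0.2, 0.3, 2.5]
finger_gap: 0.0165
finger_force: 29.7
```

Contact at exactly the expected height (0.0977). Open partway and rise.

Request:
{"method": "arm_command", "body": {"increments": [[[0,0,0,0,0,0,0.2],[0,0,0,0,0,0,0.2],[0,0,0,0,0,0,0.2],[0,0,-10,0,0,0,0.2],[0,0,-30,0,0,0,0.2],[0,0,-40,0,0,0,0.2],[0,0,-40,0,0,0,0.2],[0,0,0,0,0,0,0.2]]]}}

```text
clock: 34.3
position: [0.4918, -0.2723, 0.2229]
tcp_rot: [[0.974, 0.226, 0.008], [0.226, -0.974, -0.006], [0.007, 0.008, -1.0]]
contact_force: [-0.2, 0.8, 0.2]
finger_gap: 0.0513
finger_force: 0.0
```

Request:
{"method": "arm_command", "body": {"increments": [[[0,-40,0,0,0,0,0.2],[0,-40,0,0,0,0,0.2],[0,-40,0,0,0,0,0.2],[0,-40,0,0,0,0,0.2],[0,-30,0,0,0,0,0.2],[0,0,0,0,0,0,0.2],[0,0,0,0,0,0,0.2],[0,0,0,0,0,0,0.2]]]}}

```text
clock: 35.3
position: [0.4464, -0.0861, 0.2172]
tcp_rot: [[0.974, 0.225, -0.0], [0.225, -0.974, -0.0], [-0.0, 0.0, -1.0]]
contact_force: [0.3, -0.5, 0.4]
finger_gap: 0.0509
finger_force: 0.0
```

```bash
python3 - <<'E'
from h import *
rim([.4894,-.270],.101,.016); rim([.4894,-.270],.081,.03)
o=env.get_obs(); print(o["position"],o["contact_force"])
im,d=env.capture("scene"); cv2.imwrite("pics/h.png",cv2.resize(im[160:360,90:290],None,fx=3,fy=3))
E
```

```text
scene 77 z 0.10245496254292108 circ [ 0.4896 -0.272 ] r 0.006098639858225275 bbox [ 0.4893 -0.2721]
top 65 z 0.10317384570961571 circ [ 0.4904 -0.2703] r 0.0060557638826432445 bbox [ 0.4902 -0.2707]
mean [ 0.49   -0.2712]
scene 454 z 0.08357457365124332 circ [ 0.4891 -0.2718] r 0.018358623413294913 bbox [ 0.4893 -0.2719]
top 370 z 0.0840689122250627 circ [ 0.49   -0.2701] r 0.018718888690472554 bbox [ 0.4904 -0.2696]
mean [ 0.4895 -0.271 ]
[ 0.4463 -0.0859  0.2173] [0.6352 0.0147 0.2132]
```

View pics/h.png

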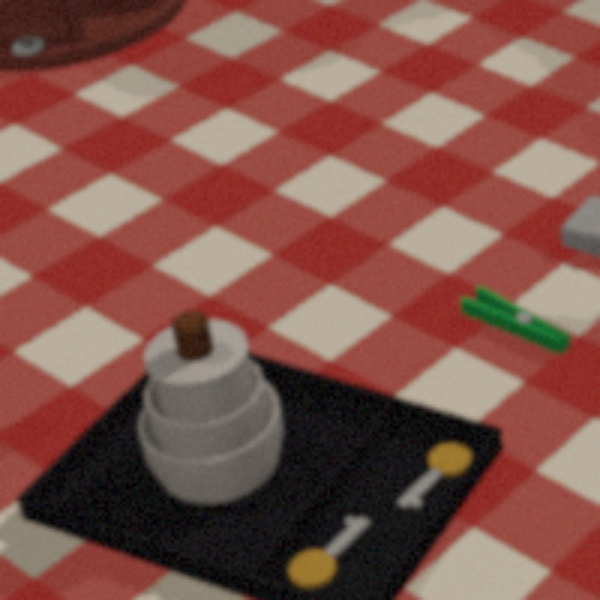

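The picture shows the lid lying level and flush on the narrow tin at about (195,350), with the three tins nested in the tray.

```bash
python3 -c "
from station import env
print(env.hand_in())"
```

```text
the job is handed in; nothing more can be done
None
```

The three tins stand nested in the tray's larger compartment with the lid seated on the narrow one. The padlock, peg, shoe horn and matchbox were never touched, and I handed the job in at about 35 s; it returned no verdict.

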